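Feed the row of board carriers to the tester

TASK

Push the row of five board carriers along the aluminium rail, all together as one closed-up row, until the blue leading carrier is fully home against the orange end stop and no gaps are left. Then press the green start button on the white console right down and let it come back up. Only push and press with the fingers: never lift a carrier out of the rail, do not press the button before the row is home, and leave the other things on the bench where they are.

Things in the scene. Friction and masses are not known exactly. Their poses are not given: they have to be found in the camera images.
- rail: Aluminium U-channel feed rail fixed to the bench, 340 x 70. Origin: middle of its length and width, on the bench surface. x runs along it in the push direction, to the orange stop; y across; z up. Channel: x = -170 to +170 mm, open above and at the -x end; floor 8 mm above the bench; side walls 16 mm above the bench, 38 apart inside.
- stop_face (a point): Middle of the foot of the orange end stop's face, where the channel floor meets it (170 mm from the rail's origin along x). The stop is 58 wide, 12 thick, 34 tall from the bench, rigid; behind it stands the grey tester head, 90 x 110, 70 tall. Axes as the rail's.
- carrier1: Blue leading board carrier, number 1 of 5 counted from the end stop: a loose block 36 x 36 x 22 tall with a small green circuit board on top (26 tall in all), about 50 to 100 g, lying in the rail channel. Origin: centre of its underside. Its x axis points along the rail to the stop. At the start the five lie touching one another.
- carrier2: Grey board carrier, number 2 of 5 counted from the end stop: a loose block 36 x 36 x 22 tall with a small green circuit board on top (26 tall in all), about 50 to 100 g, lying in the rail channel. Origin: centre of its underside. Its x axis points along the rail to the stop. At the start the five lie touching one another.
- carrier3: Grey board carrier, number 3 of 5 counted from the end stop: a loose block 36 x 36 x 22 tall with a small green circuit board on top (26 tall in all), about 50 to 100 g, lying in the rail channel. Origin: centre of its underside. Its x axis points along the rail to the stop. At the start the five lie touching one another.
- carrier4: Grey board carrier, number 4 of 5 counted from the end stop: a loose block 36 x 36 x 22 tall with a small green circuit board on top (26 tall in all), about 50 to 100 g, lying in the rail channel. Origin: centre of its underside. Its x axis points along the rail to the stop. At the start the five lie touching one another.
- carrier5: Grey board carrier, number 5 of 5 counted from the end stop, the last of the row, the one to push: a loose block 36 x 36 x 22 tall with a small green circuit board on top (26 tall in all), about 50 to 100 g, lying in the rail channel. Origin: centre of its underside. Its x axis points along the rail to the stop. At the start the five lie touching one another.
- start (a joint): Travel of the green start button in m: 0 when up, 0.006 fully down. A spring brings it back up; fully down takes 5 N.
- start_top (a point): Centre of the top face of the green round button (28 mm across) on the white console box (70 x 60, 40 tall, fixed to the bench). Pressed straight down. The console stands on the robot's side of the rail, near either of its ends, and a jar stands in the other place.
- jar: Bystander: closed glass jar with steel cap, 52 across, 65 tall, standing. Origin: centre of its underside.
- phone: Bystander: black phone lying flat beyond the rail, 150 x 72 x 9. Origin: centre of its underside, long side along x.
- battery: Bystander: flat dark battery pack beyond the rail, 70 x 50 x 6. Origin: centre of its underside.
- spare: Bystander: a sixth grey board carrier, 36 x 36 x 26, lying on the bench beyond the rail, towards its open end; it does not belong to the row. Origin: centre of its underside.
- screwdriver: Bystander: small black and red screwdriver, 135 long, 12 thick, lying on the robot's side of the rail. Origin: near its middle, on the bench; along x.
- spudger: Bystander: blue plastic pry stick, 150 long, 10 wide, 5 thick, lying beyond the phone. Origin: near its middle, underside; along x.
There are look-alikes about, which are no part of the job. Leave any red look-alike of the carrier2 alone.

How it is judged:
By the outcome, as a careful person would: the job done as asked, in the order asked, and still so for the second after the job is handed in, with the robot touching nothing.
It also fails if it takes over 38 s, if anything falls off the work surface, if the arm or the gripper's body presses on something with over 40 N, if the wrist force passes 120 N, or if a joint passes its speed limit or range.

ROBOT

A 6-joint arm with a two-finger parallel gripper is mounted at the origin on the work surface. World frame = base frame: x ahead of the robot, y to its left, z up, the work surface at z = 0. Lengths are in m, angles in rad, forces in N, time in s.
With the tool pointing down it reaches from about 0.225 to 0.725 m from the base axis. Payload 3.1 kg.
Tool frame: the origin (TCP) lies between the finger pads; the fingertips stand 25 mm ahead of it and the grasp point (between the pads) lies 6 mm ahead of it; y points along the fingers, x is the direction in which the jaws open and shut, and the axes are right-handed (so a half turn about y gives the same grasp; the last joint's range is limited). The gripper opens to 85 mm and grips with 20 to 120 N. Pads are 22 mm wide; open, the fingers measure 114 mm over their backs; the gripper's body (76 mm by 85 mm) begins 54 mm behind the grasp point. The pads swing forward as they close: fully open they stand 13 mm farther back than shut.
Start: joints at [1.066, 0.048, 0.099, 1.622, 0, 1.443], TCP at [0.193, 0.488, 0.256] pointing down, gripper open.
Joint ranges: [-2.91, 2.91], [-0.99, 1.94], [-1.21, 1.42], [-2.12, 2.29], [-1.49, 1.47], [-3.14, 3.14]. Speed limits (rad/s): [2.79, 2.79, 3.14, 3.14, 3.14, 3.14].

INTERFACE

Orientations are given as [roll, pitch, yaw] about the fixed x, y, z axes, in that order (R = Rz(yaw) Ry(pitch) Rx(roll)).
In Python, from rig import env, inverse_kinematics, readout, imaging gives the robot as it stands. Calls block until the motion is done:
- env.reach(position, orientation): joint-space move of the TCP to a pose.
- env.move_straight(position, attitude=None, max_speed=0.15, stop_force=None): straight line of the TCP; attitude=None keeps the orientation; max_speed is the mean speed in m/s. With stop_force (N) it stops when the force on the tool has changed by that much, and returns True; else False.
- env.goto_joints(angles): joint-space move.
- env.gripper_open() and env.clamp(squeeze=None): open the fingers fully, or close them until they stop; squeeze is the grip in N (None keeps the last).
- env.hold(seconds).
- inverse_kinematics(position, orientation): joint angles nearest the present ones, or None.
- readout.sense(): the state.
- imaging.snapshot(name): name is "scene" or "top" or "wrist"; returns a dict with "frame" (480x640x3 uint8, red, green, blue), "depth" (480x640 float32, m along the optical axis (not along the pixel's ray), 0 where there is no reading), "vertical_fov" (degrees; the focal length in pixels is half the picture's height over the tangent of half this angle, whatever the lens; pixels are square), "cx", "cy" (the principal point, pixels), "camera_from_world" (4x4, takes a point from world to camera coordinates); the wrist camera has in their place "tool_from_camera" (4x4, takes a point from camera to tool coordinates, whose origin is the TCP and whose axes are the tool frame's). Camera axes: x right, y up, looking along -z (the intrinsics and any distortion apply to the point x, -y, -z); pixel columns grow to the right and rows downward; lengths in m; the calibration is good to about 2 mm. A picture is of the moment at which its call begins: read the wrist's pose just before it.
A pose or a line that the arm cannot do raises env.MotionError and nothing moves.
- env.hand_in(): hands the job in, once; it reports no verdict.
Trained networks look in a picture, given as the dict that the camera call returned (one of the last four; its "shot" number tells which), for a name from the list of things; names that differ only in an ending like _2 or _b are one class to them, and where a whole thing is asked for, a point or a joint stands for the part that bears it (a point fixed in the world has none). Each returns a list of dicts, best first, with "p" (0 to 1); they miss things now and then, are a little off and sometimes report something else, mostly with a low value. They report only what shows in the picture. A call takes as long as a camera call. They do not tell look-alikes from the thing itself.
- imaging.recognise(picture, target): "uv" ([column, row] in pixels, amid what is visible of it).
The state is a dict: "time": time; "joint_positions": joint angles; "qvel": joint speeds; "effort": joint torques, N m; "tool_pos": TCP position; "tcp_rot": TCP orientation; "force": force on the tool from outside, world axes, zero at the start; "moment": the same for the moment, N m; "width": finger opening in m.
Only numpy, scipy, OpenCV 4.12 (cv2) and the standard library are available. Lean on these libraries where they do the work, as an engineer would, in place of code of your own. Each camera call takes 0.05 s, during which the arm holds its last target.

## Working session

There is one attempt and no reset: what is moved stays moved. The work goes in short steps, each a Python script; the robot and the scene stay as the last script left them, time stands still between calls to the robot, and variables do not carry over. Pictures are saved under pics/ and viewed, and the job is handed in when it is done.

```bash
mkdir -p pics; ls; cat > h.py <<'E'
import numpy as np, cv2
from rig import env, inverse_kinematics, readout, imaging
def snap(n,fn):
    s=imaging.snapshot(n); cv2.imwrite('pics/'+fn,s['frame'][:,:,::-1]); return s
def world(s,T_wc=None):
    d=s['depth'];h,w=d.shape;f=h/2/np.tan(np.radians(s['vertical_fov'])/2)
    v,u=np.mgrid[:h,:w]
    P=np.stack([(u-s['cx'])/f*d,-(v-s['cy'])/f*d,-d,np.ones_like(d)],-1)
    if T_wc is None: T_wc=np.linalg.inv(s['camera_from_world'])
    W=(P@T_wc.T)[...,:3]; W[d==0]=np.nan
    return W
E
python3 - <<'E'
from h import *
for n in("scene","top"):
    s=snap(n,n+'0.png'); np.savez(n+'0.npz',W=world(s),f=s['frame'])
    print({k:(v if k not in('frame','depth') else 0) for k,v in s.items()})
print(readout.sense())
E
```

```text
pics
{'frame': 0, 'depth': 0, 'vertical_fov': 44.63905594429116, 'cx': 328.0628397286207, 'cy': 236.55768096028814, 'camera_from_world': array([[ 0.40402731,  0.91472638,  0.00612966, -0.23048514],
       [-0.71788523,  0.31291694,  0.6218712 ,  0.39687658],
       [ 0.56692392, -0.25565334,  0.78309555, -1.3027216 ],
       [ 0.        ,  0.        ,  0.        ,  1.        ]]), 'shot': 1}
{'frame': 0, 'depth': 0, 'vertical_fov': 50.05467032041336, 'cx': 324.7192322382006, 'cy': 246.71064161797847, 'camera_from_world': array([[-0.01791678, -0.99920271, -0.03567827,  0.01514505],
       [ 0.98860772, -0.02303787,  0.14874153, -0.58747718],
       [-0.14944489, -0.03260684,  0.98823227, -0.73276667],
       [ 0.        ,  0.        ,  0.        ,  1.        ]]), 'shot': 2}
{'time': 0.1, 'joint_positions': array([ 1.06620381e+00,  4.86869679e-02,  9.77358364e-02,  1.62200322e+00,
       -1.77784363e-05,  1.44300690e+00]), 'qvel': array([ 0.00052819, -0.0018018 ,  0.00427437, -0.00056195, -0.00047404,
        0.00140369]), 'effort': array([ 1.89720144e-03, -3.39850903e+01,  3.20935249e+01,  1.58005476e-02,
       -2.33260480e-04, -1.20611600e-05]), 'tool_pos': array([0.19293832, 0.4877178 , 0.25521945]), 'tcp_rot': array([-1.57053894,  0.00214269,  1.19399353]), 'force': array([0.09774487, 0.21377701, 0.19707684]), 'moment': array([-0.03610631,  0.00291635,  0.03419061]), 'width': 0.08499992396653246}
```

View pics/scene0.png

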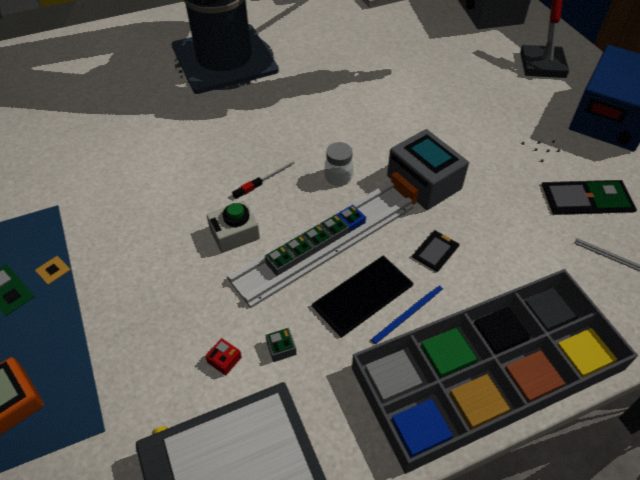

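View pics/top0.png

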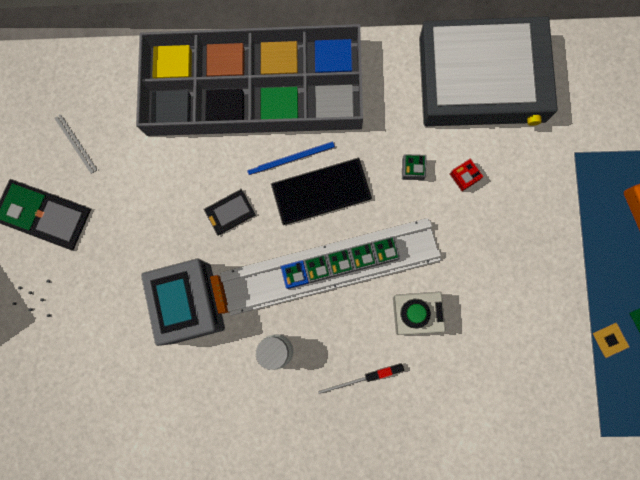

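The top view shows the row from carrier 5 at (387,250) to the blue one at (294,273). The stop is at (217,293), the console button at (416,313), and the jar at (274,352). Next I'll get metric positions.

```bash
python3 - <<'E'
import numpy as np,cv2
d=np.load('top0.npz');W=d['W'];f=d['f']
hsv=cv2.cvtColor(f,cv2.COLOR_RGB2HSV)
def at(u,v): return np.nanmedian(W[v-2:v+3,u-2:u+3].reshape(-1,3),0).round(4)
for n,p in dict(c5=(387,250),c1=(294,273),wallfarL=(430,224),wallnear=(438,258),stop=(217,293),btn=(416,313),cons=(400,330),bench=(350,440),floor=(415,245),jar=(270,350),floor2=(262,285)).items(): print(n,at(*p))
# block tops / rail by height
Z=W[...,2]
box=np.zeros(Z.shape,bool);box[215:325,225:445]=1
m=box&(Z>.026)&(Z<.042)
m[280:,340:]=0
P=W[m][:,:2];print('tops',len(P))
n,lab,st,ce=cv2.connectedComponentsWithStats(m.astype(np.uint8))
for i in range(1,n):
    if st[i,4]>100:
        p=W[lab==i];c=p.mean(0);u,s,vt=np.linalg.svd(p[:,:2]-c[:2],full_matrices=False);a=vt[0]
        q=(p[:,:2]-c[:2])@vt.T
        print(st[i],c.round(4),'dir',a,np.percentile(q,[.5,99.5],axis=0).round(4),np.median(p[:,2]))
# stop orange
m=(hsv[...,0]<18)&(hsv[...,1]>150)&box|False
box2=np.zeros(Z.shape,bool);box2[260:330,200:235]=1
m=(hsv[...,0]<18)&(hsv[...,1]>150)&box2&(Z>.028)
p=W[m];print('stop',len(p),p.mean(0),np.median(p[:,2])); np.savetxt('stop.txt',p)
g=(hsv[...,0]>40)&(hsv[...,0]<85)&(hsv[...,1]>100);b=np.zeros_like(g);b[295:332,398:436]=1
p=W[g&b];print('btn',len(p),np.nanmean(p,0),np.nanmedian(p[:,2]),np.ptp(p,0))
E
```

```text
c5 [ 0.5821 -0.0915  0.0339]
c1 [0.5502 0.0511 0.0325]
wallfarL [ 0.6253 -0.1614  0.015 ]
wallnear [ 0.5713 -0.1725  0.0076]
stop [0.5217 0.1689 0.0343]
btn [ 0.4855 -0.1272  0.0623]
cons [ 0.4614 -0.1057  0.04  ]
bench [ 0.2982 -0.0284  0.0005]
floor [ 0.5924 -0.1377  0.0086]
jar [0.4367 0.0833 0.065 ]
floor2 [0.5346 0.1038 0.008 ]
tops 2765
[ 280  236  120   52 2759] [ 0.566  -0.0186  0.0319] dir [ 0.2348253  -0.97203759] [[-0.0892 -0.0175]
 [ 0.0895  0.0183]] 0.0319571227097043
stop 321 [0.52060784 0.16792829 0.03378589] 0.03364625441960256
btn 338 [ 0.48535625 -0.12786951  0.06049574] 0.061532325173850655 [nan nan nan]
```

```bash
python3 - <<'E'
import cv2
i=cv2.imread('pics/top0.png')[200:350,200:460]
cv2.imwrite('pics/top0z.png',cv2.resize(i,None,fx=3,fy=3,interpolation=cv2.INTER_CUBIC))
E
```

```text
(no output)
```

View pics/top0z.png

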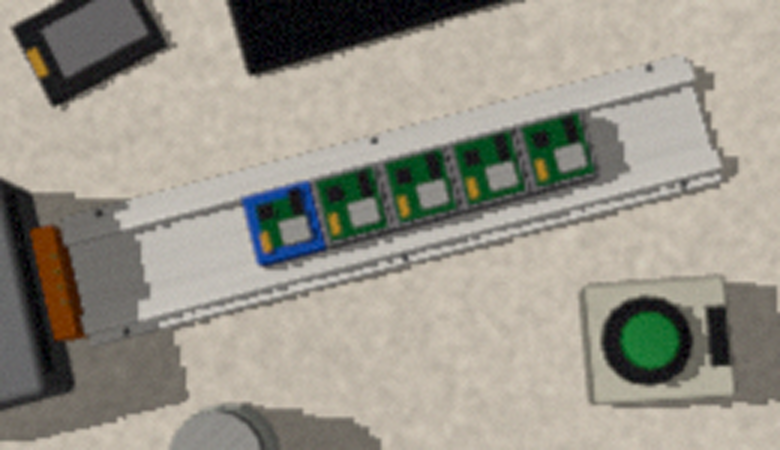

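Everything agrees: the push direction is (-0.235, 0.972), there are about 96 mm to go, and the stop lies on the row's axis. Next I'll close the fingers, come down behind carrier 5 with a force guard, and push.

```bash
cat >> h.py <<'E'
d=np.array([-0.2348253,0.97203759,0]); C=np.array([0.566,-0.0186,0]); yaw=np.arctan2(.2348,.972)
def pt(s,z): p=C+d*s; p[2]=z; return p
def st(): s=readout.sense(); print('t',s['time'],s['tool_pos'].round(4),s['tcp_rot'].round(3),'F',s['force'].round(2),'along',((s['tool_pos']-C)@d).round(4),s['width']); return s
E
python3 - <<'E'
from h import *
o=[-np.pi/2,0,yaw]
print(inverse_kinematics(pt(-.125,.15),o))
env.clamp(20)
env.reach(pt(-.125,.12),o); st()
print(env.move_straight(pt(-.125,.060),max_speed=.1,stop_force=4))
print(env.move_straight(pt(-.125,.040),max_speed=.03,stop_force=4)); s=st()
a=snap('scene','scene1.png');b=snap('top','top1.png')
E
python3 -c "
import cv2
i=cv2.imread('pics/scene1.png')[150:320,180:450]
cv2.imwrite('pics/scene1z.png',cv2.resize(i,None,fx=2.9,fy=2.9,interpolation=cv2.INTER_CUBIC))"
```

```text
[-0.34072662  0.27501182  0.14323064  1.43901515  0.          0.99304663]
t 3.5417 [ 0.5956 -0.1391  0.1203] [-1.571e+00 -1.000e-03  2.390e-01] F [-0.02  0.33 -0.68] along -0.1241 -2.3154342491044076e-05
False
False
t 5.1083 [ 0.5954 -0.1401  0.04  ] [-1.571 -0.     0.237] F [0.62 1.04 0.13] along -0.125 0.00012840947700044566
```

View pics/scene1z.png

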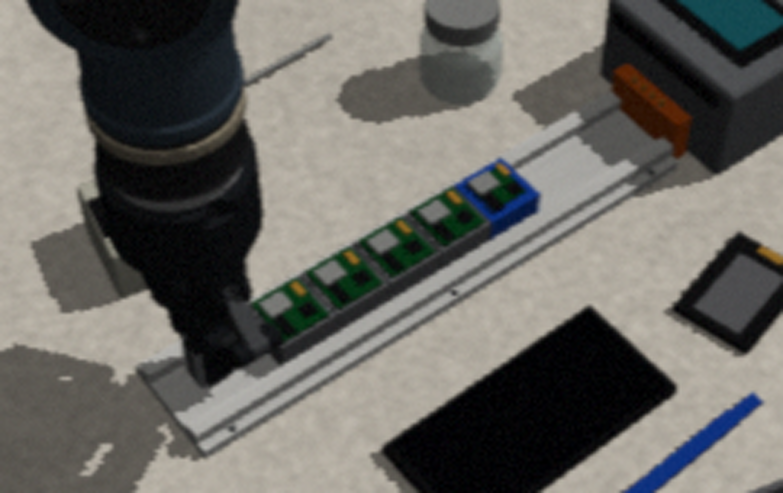

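View pics/top1.png

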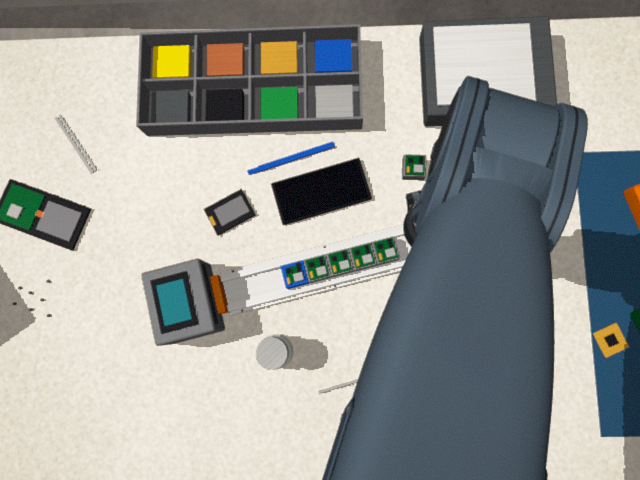

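The fingers (near (220,370) in the scene crop) are in the channel behind carrier 5, and the row is still closed and has not moved. I'm pushing now.

```bash
python3 - <<'E'
from h import *
print(env.move_straight(pt(-.103,.040),max_speed=.03,stop_force=8)); st()
print(env.move_straight(pt(-.06,.040),max_speed=.03,stop_force=12)); st()
a=snap('scene','scene2.png');b=snap('top','top2.png')
E
python3 -c "
import cv2,numpy as np
i=cv2.imread('pics/scene2.png')[150:320,180:450]
j=cv2.imread('pics/top2.png')[200:330,200:460]
cv2.imwrite('pics/z2.png',np.vstack([cv2.resize(i,(540,340)),cv2.resize(j,(540,260))]))"
```

```text
False
t 6.0917 [ 0.5903 -0.1188  0.04  ] [-1.571 -0.     0.237] F [ 0.03  0.07 -0.21] along -0.1031 0.00018980891334541953
False
t 7.675 [ 0.5801 -0.0769  0.04  ] [-1.57  -0.     0.237] F [ 0.62 -1.14  0.58] along -0.0599 -3.329442923768962e-05
```

View pics/z2.png

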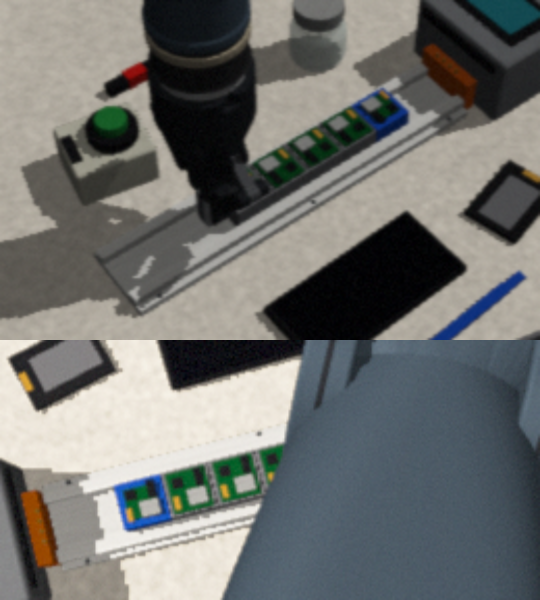

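The row is moving as one at about 1.3 N, with the blue carrier at (140,505) in the lower half. I'll keep going to the stop.

```bash
python3 - <<'E'
from h import *
print(env.move_straight(pt(-.012,.040),max_speed=.03,stop_force=12)); st()
print(env.move_straight(pt(.015,.040),max_speed=.015,stop_force=10)); st()
env.hold(.3); st()
a=snap('scene','scene3.png');b=snap('top','top3.png')
E
python3 -c "
import cv2,numpy as np
i=cv2.imread('pics/scene3.png')[150:280,260:480]
j=cv2.imread('pics/top3.png')[200:330,180:400]
cv2.imwrite('pics/z3.png',np.vstack([cv2.resize(i,None,fx=2.3,fy=2.3),cv2.resize(j,None,fx=2.3,fy=2.3)]))"
```

```text
False
t 9.525 [ 0.5688 -0.0302  0.04  ] [-1.57  -0.     0.237] F [ 1.19 -1.09 -0.75] along -0.012 0.00013271006671143582
True
t 10.4333 [ 0.5671 -0.023   0.0401] [-1.58e+00  1.00e-03  2.36e-01] F [ 0.09 -1.37  0.04] along -0.0045 -0.00021870336410487073
t 10.7333 [ 0.5663 -0.0233  0.0391] [-1.579  0.003  0.235] F [ 0.52 -0.56  0.43] along -0.0046 -2.0866652324407978e-05
```

View pics/z3.png

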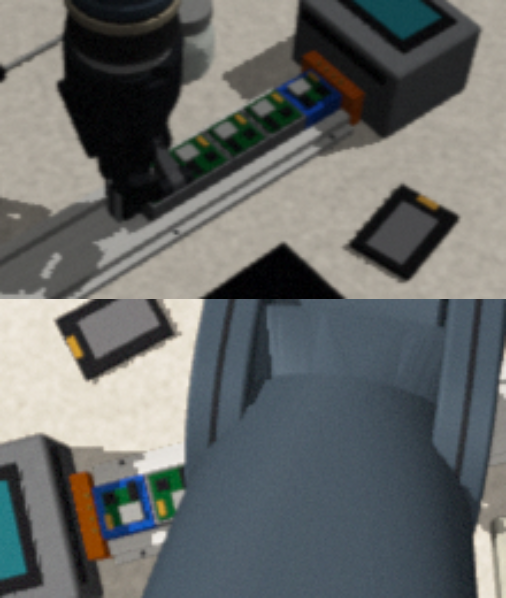

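It stopped at along = -4.5 mm, where I'd predicted about -5 mm, and the blue carrier is at the stop. I'll do one gentle re-press, retreat backwards and check.

```bash
python3 - <<'E'
from h import *
print(env.move_straight(pt(.008,.040),max_speed=.01,stop_force=10)); st()
env.hold(.2); st()
env.move_straight(pt(-.04,.040),max_speed=.06); 
env.move_straight(pt(-.10,.14),max_speed=.15); 
env.reach([.485,-.128,.14],[-np.pi/2,0,yaw]); st()
a=snap('scene','scene4.png');b=snap('top','top4.png'); np.savez('top4.npz',W=world(b),f=b['frame']);np.savez('scene4.npz',W=world(a),f=a['frame'])
E
python3 -c "
import cv2,numpy as np
i=cv2.imread('pics/scene4.png')[140:290,220:480]
j=cv2.imread('pics/top4.png')[220:330,180:440]
cv2.imwrite('pics/z4.png',np.vstack([cv2.resize(i,None,fx=2.3,fy=2.3),cv2.resize(j,None,fx=2.3,fy=2.3)]))"
```

```text
True
t 11.4667 [ 0.5664 -0.0231  0.0396] [-1.59   0.003  0.233] F [ 0.33 -1.13 -0.56] along -0.0045 -0.0001253732592012512
t 11.6667 [ 0.5661 -0.0232  0.039 ] [-1.589  0.004  0.233] F [ 1.52 -0.83  0.54] along -0.0045 -0.0001676871774540984
t 13.8333 [ 0.4838 -0.1274  0.1389] [-1.57e+00  1.00e-03  2.37e-01] F [ 0.11  0.77 -0.24] along -0.0865 0.0003130255497532951
```

View pics/z4.png

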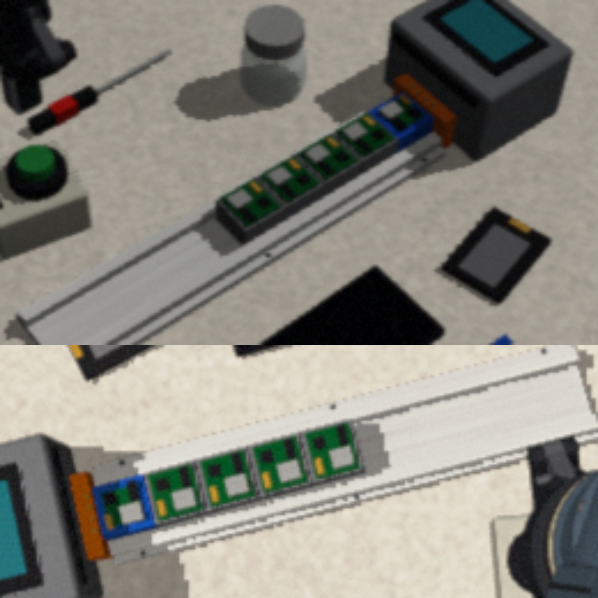

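```bash
python3 - <<'E'
import numpy as np,cv2
d=np.array([-0.2348253,0.97203759]);n=np.array([.97203759,.2348253]);C=np.array([0.566,-0.0186])
for fn in('top0','top4','scene0','scene4'):
    z=np.load(fn+'.npz');W=z['W'];f=z['f'];hsv=cv2.cvtColor(f,cv2.COLOR_RGB2HSV)
    s=(W[...,:2]-C)@d;l=(W[...,:2]-C)@n;Z=W[...,2]
    org=(hsv[...,0]<18)&(hsv[...,1]>140)
    m=(abs(l)<.012)&(Z>.026)&(Z<.04)&(s>-.12)&(s<.20)&~org
    mm=m&(s<.183)
    o=org&(abs(l)<.025)&(Z>.03)&(s>.16)&(s<.22)
    blue=(hsv[...,0]>100)&(hsv[...,0]<130)&(hsv[...,1]>120)&(abs(l)<.025)&(Z>.015)&(Z<.036)&(s>-.12)&(s<.2)
    print(fn,'row',np.percentile(s[mm],[.5,99.5]).round(4),'blue',np.percentile(s[blue],[1,50,99]).round(4),'lat',np.percentile(l[m],[1,99]).round(4),'stop',np.percentile(s[o],[1,50,99]).round(4))
E
```

```text
top0 row [-0.0895  0.0891] blue [0.0543 0.0711 0.0889] lat [-0.0117  0.0117] stop [0.1862 0.1922 0.1986]
top4 row [0.0074 0.1818] blue [0.1508 0.1671 0.1858] lat [-0.0116  0.0118] stop [0.186  0.1921 0.1987]
scene0 row [-0.0909  0.0883] blue [0.0526 0.0661 0.0877] lat [-0.0116  0.0118] stop [0.1841 0.1906 0.1995]
scene4 row [0.0061 0.1797] blue [0.1476 0.1624 0.1855] lat [-0.0117  0.0118] stop [0.1845 0.1897 0.1989]
```

```bash
python3 -c "
import cv2
j=cv2.imread('pics/top4.png')[255:310,205:345]
cv2.imwrite('pics/z5.png',cv2.resize(j,None,fx=5.5,fy=5.5,interpolation=cv2.INTER_CUBIC))"
```

```text
(no output)
```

View pics/z5.png

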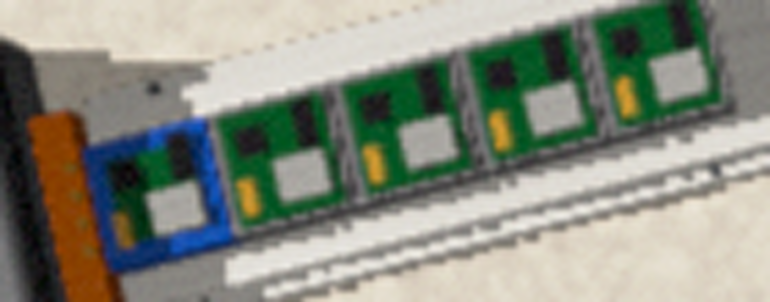

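The row is home: blue front at 185.8 mm, stop face at 186.0 mm, row length unchanged, and the carriers evenly spaced with no visible gaps. Now the button: I'll check its height profile and collar.

```bash
python3 - <<'E'
import numpy as np
for fn in('top0','scene0'):
    z=np.load(fn+'.npz');W=z['W'];f=z['f'].astype(int)
    near=(abs(W[...,0]-.485)<.03)&(abs(W[...,1]+.128)<.03)
    g=near&(f[...,1]>f[...,0]*1.5)&(f[...,1]>f[...,2]*1.3)&(W[...,2]>.055)
    c=W[g][:,:2]; c=(c.min(0)+c.max(0))/2; print(fn,c,W[g].mean(0),np.percentile(W[g],[2,98],axis=0).round(4).tolist())
    r=np.hypot(W[...,0]-c[0],W[...,1]-c[1])
    for a in range(0,28,2):
        m=near&(r>=a/1e3)&(r<(a+2)/1e3); print(a,np.nanpercentile(W[m][:,2],[10,50,90]).round(4),f[m].mean(0).round(),end=' | ')
    print()
E
```

```text
top0 [ 0.48552039 -0.12746534] [ 0.48563066 -0.12716682  0.06173824] [[0.4739, -0.1401, 0.0582], [0.4983, -0.1148, 0.0644]]
0 [0.0594 0.0616 0.0632] [ 24. 115.  51.] | 2 [0.0606 0.0623 0.0635] [ 25. 115.  52.] | 4 [0.0606 0.0623 0.0637] [ 25. 116.  50.] | 6 [0.0607 0.062  0.0638] [ 26. 116.  51.] | 8 [0.0606 0.0623 0.0636] [ 24. 115.  50.] | 10 [0.0607 0.062  0.0635] [ 25. 115.  50.] | 12 [0.0521 0.0604 0.0626] [18. 81. 36.] | 14 [0.0508 0.0525 0.054 ] [23. 32. 26.] | 16 [0.0501 0.0524 0.0539] [22. 22. 23.] | 18 [0.0503 0.0521 0.0535] [22. 21. 23.] | 20 [0.0398 0.0509 0.053 ] [72. 70. 64.] | 22 [0.0386 0.0403 0.0422] [152. 148. 133.] | 24 [0.0389 0.0404 0.0421] [153. 149. 134.] | 26 [0.0156 0.0395 0.0414] [153. 149. 134.] | 
scene0 [ 0.48630838 -0.12841829] [ 0.48924843 -0.12871252  0.0605908 ] [[0.4762, -0.1409, 0.0556], [0.5006, -0.1168, 0.0635]]
0 [0.0607 0.0615 0.0626] [19. 80. 33.] | 2 [0.0598 0.0607 0.063 ] [17. 79. 31.] | 4 [0.0597 0.0611 0.063 ] [18. 79. 32.] | 6 [0.06   0.0612 0.0627] [19. 80. 33.] | 8 [0.0589 0.0609 0.0631] [19. 80. 32.] | 10 [0.0581 0.0611 0.0626] [19. 70. 30.] | 12 [0.0517 0.0584 0.0618] [14. 43. 20.] | 14 [0.0504 0.0532 0.0601] [ 9. 23. 13.] | 16 [0.0495 0.0518 0.053 ] [10. 12. 11.] | 18 [0.0489 0.0513 0.0529] [18. 20. 18.] | 20 [0.0397 0.0473 0.0519] [30. 30. 28.] | 22 [0.0388 0.0406 0.0489] [79. 78. 71.] | 24 [0.0378 0.0396 0.041 ] [111. 110. 100.] | 26 [0.037  0.0393 0.0414] [110. 108.  98.] |
```

The button top is at z ≈ 0.062 and its collar at 0.052, so there is clearance for the full 6 mm of travel. Pressing, with a force stop well above 5 N.

```bash
python3 - <<'E'
from h import *
p=np.array([.4857,-.1278,.095])
env.move_straight(p,max_speed=.08); st()
p[2]=.074
print(env.move_straight(p,max_speed=.012,stop_force=18)); st()
env.hold(.2); st()
p[2]=.10
env.move_straight(p,max_speed=.04); st()
env.reach([.40,-.30,.25],[-np.pi/2,0,yaw]); st()
a=snap('scene','scene6.png');b=snap('top','top6.png');np.savez('top6.npz',W=world(b),f=b['frame'])
W=world(b);r=np.hypot(W[...,0]-.4855,W[...,1]+.1275);print('btn z',np.nanmedian(W[...,2][r<.01]))
E
```

```text
t 14.65 [ 0.4856 -0.1278  0.0949] [-1.571  0.     0.237] F [0.38 0.08 0.81] along -0.0873 -0.00020447369859987233
True
t 15.9 [ 0.4857 -0.1278  0.0812] [-1.571 -0.     0.237] F [-0.29  0.59  4.93] along -0.0873 6.856101365770846e-05
t 16.1 [ 0.4857 -0.1278  0.081 ] [-1.571 -0.     0.237] F [-0.39 -0.03  5.59] along -0.0873 0.00013943044260306963
t 16.7417 [ 0.4854 -0.1277  0.0996] [-1.57   0.002  0.237] F [ 0.08 -0.88  0.08] along -0.0871 0.00017793650399517013
t 17.7083 [ 0.4    -0.2991  0.2488] [-1.569  0.     0.237] F [ 0.27 -0.19 -0.14] along -0.2337 6.590219415114421e-05
btn z 0.062102952334459394
```

```bash
python3 - <<'E'
import cv2,numpy as np
a=np.load('top0.npz')['W'];b=np.load('top6.npz')['W']
a6=cv2.imread('pics/top6.png');cv2.imwrite('pics/f.png',a6)
E
```

```text
(no output)
```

View pics/top6.png

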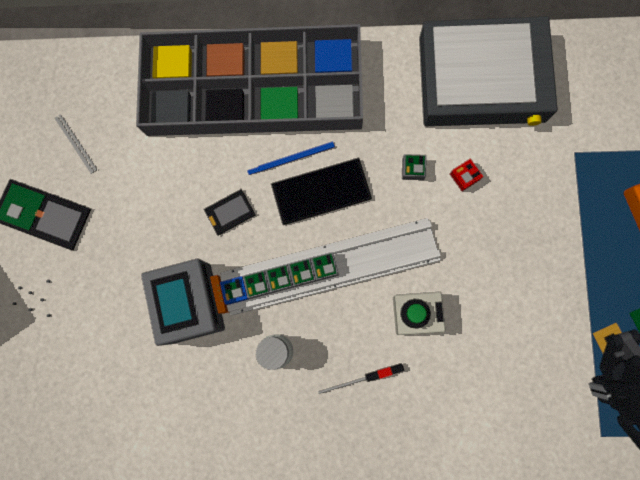

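View pics/scene6.png

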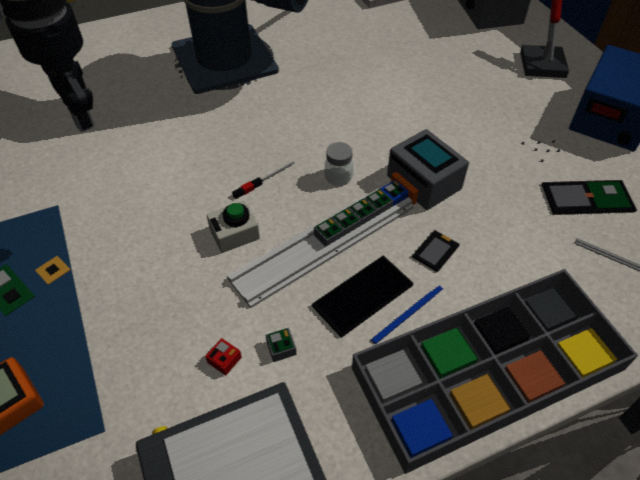

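The row is closed up from (323,266) to the stop at (217,293), the button at (416,313) is back up, and the other things are where they were. The arm is clear, so I'm handing in.

```bash
python3 - <<'E'
from h import *
env.hand_in()
E
```

```text
the job is handed in; nothing more can be done
```

The row of five carriers is home against the orange stop, and the start button was then pressed right down and came back up. I handed the job in with the arm clear of everything, at about 18 s of the 38 s allowed.

- **Push:** I pushed carrier 5 with closed fingers, low in the channel, at 1 to 2 N. The fingers stopped at the same point on two force-limited presses. Afterwards the cameras put the blue front at 185.8 mm against 186.0 mm for the stop face. The row length was about 179 mm, the same as at the start, and I saw no gaps.
- **Button:** I pressed it only after checking the row. The 18 N force limit tripped with the fingertips 6 mm below the button's rest height, which is full travel. It then held at about 5.6 N. After release its top was back at 62.1 mm.
- **Other things:** in the last pictures the bystanders and the red look-alike stand where they did at the start, judged by eye.
- **What I could not settle:** no check failed. The held push force read only about 1 to 2 N after each force stop, although the stops were set at 10 N. I therefore relied on the repeated stop position and the pictures to judge the row home.

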